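# Wedge a yarn guide peg into the creel bar

## Robot

A 6-joint arm with a two-finger parallel gripper is mounted at the origin on the work surface. World frame = base frame: x ahead of the robot, y to its left, z up, the work surface at z = 0. Lengths are in mm, angles in rad, forces in N, time in s.
With the tool pointing down it reaches from about 300 to 775 mm from the base axis. Payload 14.6 kg.
Tool frame: the origin (TCP) lies on the centre line of the jaws, within the pads' length; the fingertips stand 11 mm ahead of it and the grasp point (between the pads) lies 8 mm behind it; x points along the fingers, y is the direction in which the jaws open and shut, and the axes are right-handed (so a half turn about x gives the same grasp; the last joint's range is limited). The gripper opens to 94 mm and grips with 3 to 60 N. Pads are 16 mm wide; open, the fingers measure 119 mm over their backs; the gripper's body (75 mm by 177 mm) begins 78 mm behind the grasp point.
Start: joints at [-0.067, 0.3, 1.521, -0, 1.321, -0.067], TCP at [549.99, -0.002, 216.446] pointing down, gripper open.
Joint ranges: [-3.03, 3.03], [-0.79, 2.21], [0.23, 2.52], [-1.04, 4.18], [0, 3.07], [-2.55, 2.55]. Speed limits (rad/s): [2.22, 2.22, 2.57, 3.14, 3.14, 3.14].

## Interface

Orientations are given as [roll, pitch, yaw] about the fixed x, y, z axes, in that order (R = Rz(yaw) Ry(pitch) Rx(roll)).
In Python, from cell import manip gives the robot as it stands.
- The arm moves only by the shell command python3 -m handwheel 'ROWS' [OPENING] [FORCE]. ROWS is JSON, a list of rows, each a list of 2 entries, a list of its own where there are three numbers: the shift along the tool's x, y, z in mm, then the turn about the tool's x in rad. In form: [[[x, y, z], spin], ...]. A call has exactly 10 rows; each row shifts and turns the commanded pose from where the row before left it, along the tool's axes as they then stand; what a row does not reach is not made up. A row lasts 1/8 s, in which the tool goes at most 62.5 mm and 10.7 degrees, less where a joint would pass 70% of its speed; a pose out of reach is approached as far as the arm can. A call with a gripper value outside its range is refused whole. OPENING is the closure in counts, from 0 (fully open) to 255 (shut), set as the call begins (- or left out, the last holds). The fingers move at their own pace and stop on an object; FORCE is the grip in N (left out, the last holds). Time passes only in rows, so rows that do not move let the fingers close, or fill a call up. It gives the time, the measured TCP pose, the force and the opening at its end, in the units of the state.
- manip.read_state(): the state, without advancing time (a new reading comes with each control period).
- manip.camera(name): name is "scene" or "side" or "wrist"; returns a dict with "pixels" (384x512x3 uint8, red, green, blue), "z_map" (384x512 float32, mm along the optical axis (not along the pixel's ray), 0 where there is no reading), "mtx" (3x3 intrinsics, pixels), "xyz" and "orientation" of the camera in the world. Camera axes: x right, y up, looking along -z (the intrinsics and any distortion apply to the point x, -y, -z); pixel columns grow to the right and rows downward; lengths in mm; the calibration is good to about 2 mm. A picture is of the moment at which its call begins.
- manip.sign_off(): hands the job in, once; it reports no verdict.
Trained networks look in the newest picture that a camera, given by its name, has taken for a name from the list of things; names that differ only in an ending like _2 or _b are one class to them, and where a whole thing is asked for, a point or a joint stands for the part that bears it (a point fixed in the world has none). Each returns a list of dicts, best first, with "confidence" (0 to 1); they miss things now and then, are a little off and sometimes report something else, mostly with a low value. They report only what shows in the picture. A call takes as long as a camera call. They do not tell look-alikes from the thing itself.
- manip.cut_out(target, camera): "region" (384x512 bool, what is visible of it) and "centre" ([column, row] in pixels, amid what is visible of it).
The state is a dict: "clock": time; "joints": joint angles; "qd": joint speeds; "effort": joint torques, N m; "eef_pos": TCP position; "eef_rot": TCP orientation; "wrist_force": force on the tool from outside, world axes, zero at the start; "moment": the same for the moment, N m; "finger_gap": finger opening in mm.
Only numpy, scipy, OpenCV 4.12 (cv2) and the standard library are available. Lean on these libraries where they do the work, as an engineer would, in place of code of your own. Each camera call takes 0.05 s, during which the arm holds its last target. There are 200 camera calls.

## Task

Take the tapered guide peg (the one with a wing and a guide arm) out of the wooden rack, put it in the empty bush in the middle of the grey creel bar, and press it down firmly but not hard (never over 25 N) while twisting it to and fro, until it is wedged tight in the bush and its guide arm points the same way as those of the two pegs beside it. Let go of it, and leave everything else where it is.

Things in the scene. Friction and masses are not known exactly. Their poses are not given: they have to be found in the camera images.
- peg: tapered guide peg, black plastic, loose (80 g), 104 mm tall, upright in one of the rack's two holes, hung there by its collar. Origin: centre of the shank's tip, z up the shank. From the tip: tapered shank, 56 mm (10 mm across at the tip, 21 at the top; radius grows 0.1 mm per mm); round collar, 30 mm across, z 56 to 62; upright flat wing to hold it by; guide arm
- wing (a point): centre of the wing of the loose peg, on its axis at z = 83 mm. The wing is 34 mm long along the peg's x, 10 mm thick along its y, 42 mm tall (z 62 to 104 mm of the peg). Axes those of the peg
- eyelet (a point): centre of the white eyelet (20 mm) at the end of the loose peg's guide arm, a 5 mm steel wire that leaves the collar along the peg's +x, lengthwise of the wing: 70 mm from the peg's axis, at z = 59 mm of the peg
- bar: grey creel bar, fixed, 300 mm long along its y, 60 mm wide (x), top face 80 mm above the table. Origin under its centre, on the table. Two guide pegs like the loose one are fitted 105 mm either side of its centre (tops 134 mm above the table), their guide arms pointing along the bar's -x. The empty bush is at the centre.
- bush (a point): nominal centre of the mouth of the empty bush, level with the bar's top face; axes those of the bar. The bush is white, six springy segments round a tapered hole, open below: 45 mm deep, 19 mm across at the mouth, 10 mm at the foot, same taper as the peg. It has been set by hand and may stand up to 5 mm above or below this level: that height is not measured, only felt
- bush_foot (a point): nominal foot of the bush, 45 mm below its mouth: with its tip here (give or take the 5 mm) the peg first touches all round. Further down the segments spread elastically: pressed straight down the peg goes in about 1 mm at 10 N; twisted to and fro by 0.6 rad or more, about 3 rad in all, under a steady 12 to 16 N it works in 2.5 mm or more (0.3 to 0.5 N m) and stays wedged when let go
- jaw0 (a joint): how far one segment of the bush is spread outwards by the peg, m: 0 when empty, 0.1 mm per mm of peg depth past first touch. Wedged tight means over 0.2 mm on all segments, 2 mm past first touch
- jaw2 (a joint): the same for the segment 120 degrees further round the bush
- jaw4 (a joint): the same for the segment 240 degrees further round the bush
- bush_seat (a joint): how far the bush is pushed down on its stiff sprung seat, m: 0.2 mm unloaded, 0.08 mm more per N of downward push, springs back; past 2.3 mm (over 25 N) the seat breaks
- rack: wooden rack block, fixed, 190 x 70 x 65 mm (x, y, z), origin under its centre; two holes of 25 mm diameter right through it, 55 mm either side of its centre along its x, each holding a spare peg
- plain_peg: the other spare in the rack, to be left alone: black plain round peg, 102 mm tall, no wing and no guide arm, straight shank; origin at the centre of its lower end
- cone_black: dark grey yarn cone, loose, 145 mm tall, 92 mm across, standing; origin at the centre of its foot; to be left alone
- cone_white: off-white yarn cone, loose, 145 mm tall, 92 mm across, standing; origin at the centre of its foot; to be left alone
- cone_blue: blue yarn cone, loose, 145 mm tall, 92 mm across, standing; origin at the centre of its foot; to be left alone
- spanner: steel spanner lying on the table, 150 mm long, loose, origin at its middle underside; to be left alone
- oil: small clear oil bottle, 44 mm across, 100 mm tall, loose, standing; origin at the centre of its foot; to be left alone
- tape: roll of tape lying flat, 90 mm across, 18 mm tall, loose; origin at the centre of its underside; to be left alone
- clip_tray: small grey open tray, 100 x 80 x 30 mm, loose; origin at the centre of its underside; to be left alone
Mind the look-alikes: they are no part of the job. Leave any green, pink or red look-alike of the peg alone.

How it is judged (in metres and radians):
On the way, in this order (a step that is already met when the one before it is completed fails the run):
1. the guide peg stands in the bush, tip in the hole (z of peg in the frame of bush below -0.025 m and horizontal distance between peg and bush below 0.006 m), for 0.1 s.
2. the peg is wedged tight: the segments of the bush are spread by over 0.2 mm (value of joint each of jaw0, jaw2, jaw4 above 0.0002 m and z of peg in the frame of bush below -0.035 m and horizontal distance between peg and bush below 0.004 m and angle between peg's own z axis and vertical below 0.08 rad), for 0.2 s.
At the end, for the whole second after the job is handed in: the guide peg is released, at rest and wedged in the bush, whose segments it spreads by over 0.2 mm (2 mm past first touch), within 4 mm of the bush's axis and 4.5 degrees of upright, its guide arm along the bar's -x like its neighbours' (eyelet within 18 mm of that line, some 15 degrees) (all of step 2 and x of eyelet in the frame of bush below -0.055 m and y of eyelet in the frame of bush between -0.018 and 0.018 m and linear speed of peg below 0.03 m/s).
It fails at once if the bush pushed down with more than 25 N (its sprung seat down more than 2.3 mm) (value of joint bush_seat above 0.0023 m).
It fails at once if a bystander moved more than 20 mm (distance of any of plain_peg, cone_black, cone_white, cone_blue, spanner, oil, tape, clip_tray from where it was at the start of the episode above 0.02 m).
It also fails if it takes over 72 s, if anything falls off the work surface, if the arm or the gripper's body presses on something with over 40 N, if the wrist force passes 120 N, or if a joint passes its speed limit or range.

## Working session

There is one attempt and no reset: what is moved stays moved. The work goes in short steps, Python scripts to look and compute and a shell command to move; the robot and the scene stay as the last step left them, time stands still between calls to the robot, and variables do not carry over. Pictures are saved under pics/ and viewed, about 8 in all and at most 12, crops included, and the job is handed in when it is done.

```bash
mkdir -p pics; cat > h.py <<'E'
import numpy as np,cv2
from scipy.spatial.transform import Rotation as R
from cell import manip
def shot(n):
    c=manip.camera(n); c['xyz']=np.array(c['xyz'],float); return c
def rot(c):
    o=np.array(c['orientation'],float)
    return o if o.shape==(3,3) else R.from_euler('xyz',o).as_matrix()
def pts(c,mask):
    v,u=np.nonzero(mask&(c['z_map']>0)); d=c['z_map'][v,u].astype(float); K=np.array(c['mtx'])
    p=np.c_[(u-K[0,2])/K[0,0]*d,-(v-K[1,2])/K[1,1]*d,-d]
    return p@rot(c).T+c['xyz']
def save(c,f,crop=None,s=1):
    im=c['pixels'][...,::-1]
    if crop: a,b,x,y=crop; im=im[b:y,a:x]
    cv2.imwrite(f,cv2.resize(np.ascontiguousarray(im),None,fx=s,fy=s,interpolation=cv2.INTER_CUBIC))
E
python3 - <<'E'
from h import *
print(manip.read_state())
cs={}
for n in ['scene','side','wrist']:
    c=shot(n);cs[n]=c
    print(n,c['xyz'],c['orientation'],np.array(c['mtx']).tolist(),[k for k in c])
    for t in ['peg','wing','eyelet','bar','bush','rack','plain_peg']:
        for r in manip.cut_out(t,n)[:3]:
            p=pts(c,r['region'])
            print(t,round(r['confidence'],2),np.round(r['centre']),r['region'].sum(),(np.median(p,0).round(),np.percentile(p,2,0).round(),np.percentile(p,98,0).round()) if len(p) else '')
a=np.hstack([cs['scene']['pixels'],cs['side']['pixels']])[...,::-1]
cv2.imwrite('pics/a.png',cv2.resize(np.ascontiguousarray(cs['scene']['pixels'][...,::-1]),(800,600)))
cv2.imwrite('pics/b.png',cv2.resize(np.ascontiguousarray(np.hstack([cs['side']['pixels'],cs['wrist']['pixels']])[...,::-1]),(800,300)))
E
```

```text
{'clock': 0.0, 'joints': array([-6.66122981e-02,  3.00476213e-01,  1.52159076e+00,  1.08579665e-05,
        1.32067941e+00, -6.66153823e-02]), 'qd': array([-3.12406346e-04,  9.36267641e-04,  1.04916371e-03, -8.97715183e-04,
       -4.19472225e-05,  1.65573545e-04]), 'effort': array([-1.53750298e-03, -5.31805658e+01, -3.52735734e+01,  7.07558286e-02,
        2.43994006e-02, -4.79655944e-05]), 'eef_pos': array([5.49751080e+02, 9.64579707e-03, 2.15879421e+02]), 'eef_rot': array([-1.64652715,  1.56964255,  3.06586222]), 'wrist_force': array([-0.18653443, -0.0702938 ,  0.81278787]), 'moment': array([-0.02293594,  0.00837076,  0.02435604]), 'finger_gap': 94.13699514312563}
scene [1216.29769979  641.21526491 1001.45122564] [ 0.81305207 -0.01467995  2.39648299] [[448.6865779068724, 0.0, 253.7063010716375], [0.0, 448.6865779068724, 188.43593581427135], [0.0, 0.0, 1.0]] ['pixels', 'z_map', 'mtx', 'xyz', 'orientation']
peg 0.64 [197. 135.] 153 (array([ 463., -455.,   18.]), array([ 417., -482.,    6.]), array([ 496., -430.,   30.]))
peg 0.54 [239. 199.] 195 (array([ 566., -114.,   18.]), array(
[... 3731 characters left out ...]
-80.,  31.]))
wing 0.67 [268. 257.] 1281 (array([ 558., -114.,   19.]), array([ 522., -147.,    2.]), array([604., -80.,  31.]))
wing 0.23 [268. 336.] 2337 (array([ 560., -239.,   21.]), array([ 455., -259.,    2.]), array([ 634., -225.,   47.]))
eyelet 0.56 [270. 252.] 1133 (array([ 558., -112.,   20.]), array([ 523., -144.,   11.]), array([604., -80.,  31.]))
bar 0.71 [332.  88.] 12460 (array([621.,  99.,  80.]), array([580.,  16.,  21.]), array([661., 179., 134.]))
bush 0.92 [332.  88.] 12591 (array([621.,  99.,  80.]), array([579.,  16.,  20.]), array([662., 179., 134.]))
rack 0.63 [269. 334.] 2297 (array([ 561., -239.,   21.]), array([ 456., -259.,    1.]), array([ 634., -225.,   46.]))
```

View pics/a.png

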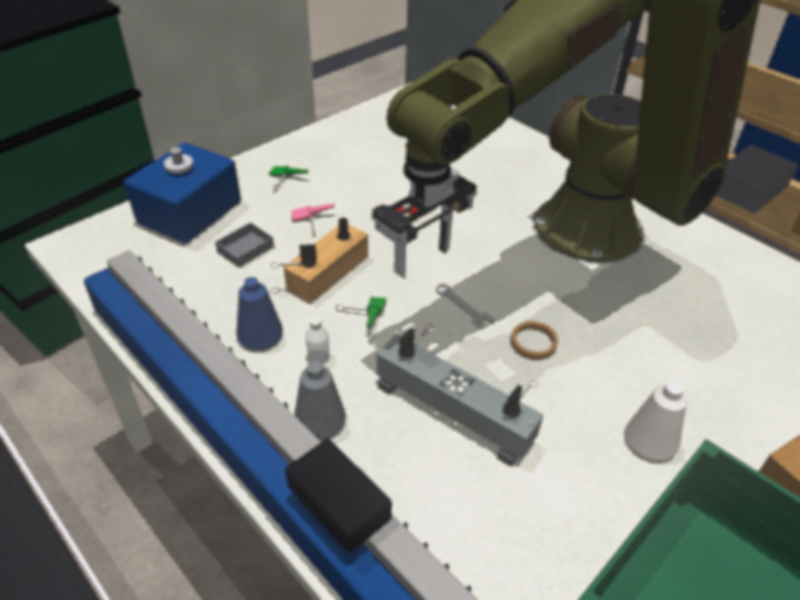

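View pics/b.png

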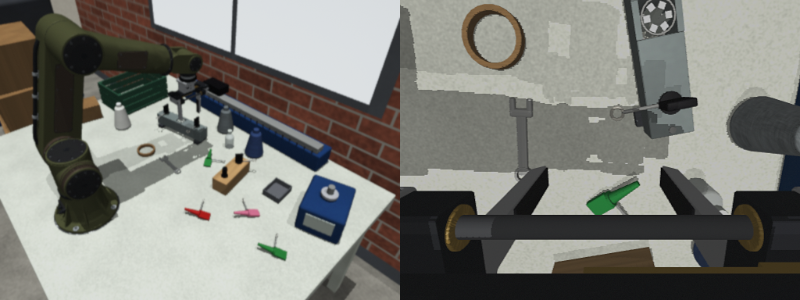

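The scene view shows the loose winged peg at about (308,255), in the front hole of the rack. Its arm points up-left. The plain peg is at (343,228) and the bush at (457,382). Next I'll get close wrist views of both the bush and the rack.

```bash
python3 - <<'E'
from h import *
s=manip.read_state(); print(R.from_euler('xyz',s['eef_rot']).as_matrix().round(3))
E
python3 -m handwheel '[[[0,0,0],0],[[0,0,0],0],[[0,0,0],0],[[0,0,0],0],[[0,0,0],0],[[0,0,0],0],[[0,0,0],0],[[0,0,0],0],[[0,0,0],0],[[0,0,0],0]]'
```

```text
[[-0.  1.  0.]
 [ 0.  0. -1.]
 [-1. -0. -0.]]
clock: 2.45
eef_pos: [550.0, -0.0, 216.4]
eef_rot: [2.918, 1.571, 1.347]
wrist_force: [0.3, -0.1, 0.1]
finger_gap: 94.4
```

```bash
python3 -m handwheel '[[[-10,15,-12],0],[[-10,15,-12],0],[[-10,15,-12],0],[[-10,15,-12],0],[[0,15,-2],0],[[0,0,0],0],[[0,0,0],0],[[0,0,0],0],[[0,0,0],0],[[0,0,0],0]]'
python3 - <<'E'
from h import *
c=shot('wrist'); save(c,'pics/c.png',s=1.5)
m=np.ones((384,512),bool); p=pts(c,m); v,u=np.nonzero(c['z_map']>0); px=c['pixels'][v,u]
k=(abs(p[:,2]-80)<5)&(p[:,1]>-30)&(p[:,0]>560)&(p[:,0]<690)
q=p[k]; print(len(q),cv2.minAreaRect(q[:,:2].astype(np.float32)), np.median(q[:,2]))
for t in ['bush','peg','eyelet','wing']:
  for r in manip.cut_out(t,'wrist')[:4]:
    a=pts(c,r['region']); print(t,round(r['confidence'],2),np.round(r['centre']),len(a),np.median(a,0).round(1),np.percentile(a,2,0).round(),np.percentile(a,98,0).round())
k=(abs(p[:,2]-80)<8)&(px.min(1)>170)&(p[:,0]>590)&(p[:,0]<660)
print('white',k.sum(),cv2.minEnclosingCircle(p[k][:,:2].astype(np.float32)),np.median(p[k],0))
k=(p[:,2]>126)&(p[:,2]<140); n,l,st,ce=cv2.connectedComponentsWithStats(np.uint8(np.where(np.isin(np.arange(512*384),v[k]*512+u[k]),1,0).reshape(384,512)))
for i in range(1,n):
  if st[i,4]>30: a=pts(c,l==i); print('top',ce[i].round(),cv2.minAreaRect(a[:,:2].astype(np.float32)),a.mean(0).round(1))
E
```

```text
clock: 3.7
eef_pos: [624.9, 49.9, 256.6]
eef_rot: [1.74, 1.571, 0.169]
wrist_force: [0.4, -0.7, -0.4]
finger_gap: 93.9
9288 ((620.9645385742188, 128.7427978515625), (60.18131637573242, 239.49176025390625), 10.87873649597168) 80.51851402435284
bush 0.87 [258. 104.] 11004 [619.2 136.4  80.5] [576.  18.  25.] [663. 237. 134.]
bush 0.68 [347. 326.] 1820 [ 752.1 -187.6   42.2] [ 720. -224.    7.] [ 798. -177.   77.]
peg 0.83 [225. 266.] 460 [ 573.  -101.5   26.4] [ 536. -115.   11.] [606. -79.  32.]
peg 0.57 [260.  83.] 111 [626.5 159.8  76.8] [620. 154.  32.] [633. 165.  80.]
eyelet 0.67 [229. 266.] 483 [ 572.8 -102.1   26.3] [ 533. -117.   12.] [606. -79.  32.]
wing 0.69 [226. 264.] 530 [ 572.8 -102.8   25.5] [ 532. -118.   -0.] [606. -79.  32.]
white 232 ((616.2012939453125, 158.37367248535156), 17.327362060546875) [614.30147331 158.36627945  78.5530076 ]
top [271. 180.] ((635.1014404296875, 55.55731964111328), (33.83711624145508, 10.317907333374023), 9.78520679473877) [635.   56.3 133.8]
top [420. 210.] ((798.85595703125, 19.8278751373291), (37.37651062011719, 27.92828369140625), 62.15119171142578) [795.2  22.2 130.4]
```

View pics/c.png

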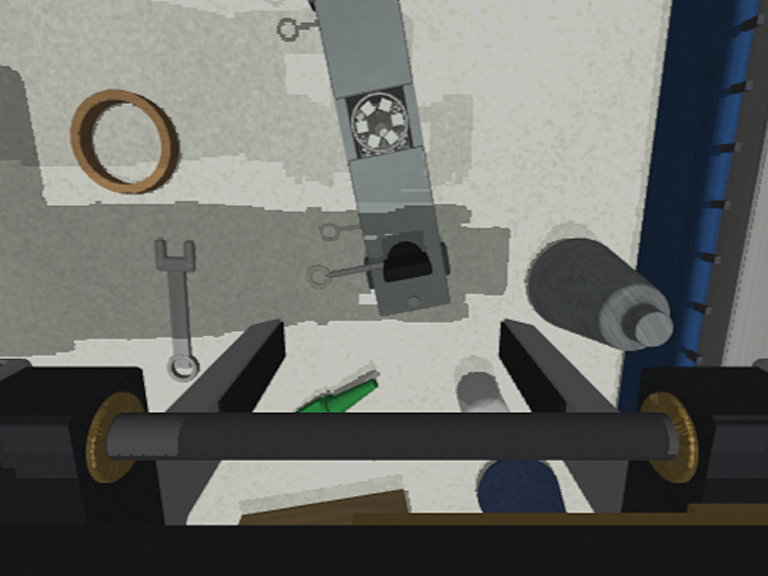

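The view shows the bush at (378,122) and the neighbour peg at (408,262), with arms pointing left (bar -x). The white fit gives bush ≈ (616,158). The neighbour peg plus 105 mm gives (616,159), with bar yaw ≈ 0.183, so the two agree. Next is the rack.

```bash
python3 -m handwheel '[[[0,-3,49],0],[[0,-3,49],0],[[0,-3,49],0],[[0,-3,49],0],[[0,-3,49],0],[[0,-3,49],0],[[0,-3,49],0],[[0,-4,49],0],[[0,0,0],0],[[0,0,0],0]]'
python3 - <<'E'
from h import *
c=shot('wrist'); save(c,'pics/d.png',s=1.5)
for t in ['peg','eyelet','wing','plain_peg','rack']:
  for r in manip.cut_out(t,'wrist')[:3]:
    a=pts(c,r['region']); 
    if len(a): print(t,round(r['confidence'],2),np.round(r['centre']),len(a),np.median(a,0).round(1),np.percentile(a,2,0).round(),np.percentile(a,98,0).round())
p=pts(c,np.ones((384,512),bool)); v,u=np.nonzero(c['z_map']>0)
for lo,hi,nm in [(106,120,'top'),(62,75,'mid')]:
  k=(p[:,2]>lo)&(p[:,2]<hi)&(p[:,0]<720)&(p[:,1]<-200)
  M=np.zeros((384,512),np.uint8); M[v[k],u[k]]=1; n,l,st,ce=cv2.connectedComponentsWithStats(M)
  for i in range(1,n):
    if st[i,4]>25: a=pts(c,l==i); print(nm,ce[i].round(),st[i,4],cv2.minAreaRect(a[:,:2].astype(np.float32)),a.mean(0).round(1))
print(manip.read_state()['joints'])
E
```

```text
clock: 5.2
eef_pos: [600.1, -341.6, 256.3]
eef_rot: [-2.718, 1.57, 1.994]
wrist_force: [0.1, 0.6, -0.6]
finger_gap: 94.1
peg 0.81 [217.   7.] 679 [ 544.9 -136.4   14.3] [ 522. -171.   10.] [ 603. -128.   19.]
peg 0.79 [144. 341.] 608 [ 409.2 -625.8   16.9] [ 387. -653.    0.] [ 464. -595.   29.]
peg 0.78 [183. 245.] 499 [ 481.5 -467.2   14.7] [ 409. -493.    4.] [ 499. -397.   32.]
eyelet 0.8 [186. 250.] 475 [ 481.5 -467.3   14.8] [ 410. -493.    6.] [ 498. -398.   32.]
eyelet 0.74 [219.   9.] 794 [ 546.5 -138.1   14.2] [ 522. -173.    5.] [ 606. -128.   19.]
eyelet 0.74 [147. 339.] 596 [ 408.3 -625.3   17. ] [ 387. -650.    0.] [ 463. -595.   29.]
wing 0.97 [220.   9.] 752 [ 545.9 -137.2   14.3] [ 521. -171.    9.] [ 604. -128.   19.]
wing 0.96 [186. 247.] 479 [ 481.  -467.3   14.9] [ 411. -494.    6.] [ 498. -399.   32.]
wing 0.92 [ 63. 163.] 1581 [ 318.4 -333.6   17.8] [ 284. -372.    8.] [ 369. -289.   31.]
plain_peg 0.6 [172. 132.] 648 [ 502.1 -286.2  105.7] [ 488. -300.   68.] [ 510. -274.  113.]
rack 0.65 [221. 117.] 7939 [ 552.  -273.9   65.5] [ 460. -318.   64.] [ 641. -234.   67.]
top [265. 112.] 317 ((604.6199340820312, -266.5527648925781), (9.989755630493164, 33.71516418457031), 54.89027404785156) [ 604.6 -266.6  113.2]
top [165. 131.] 333 ((496.9127502441406, -286.9181213378906), (20.772863388061523, 20.04224967956543), 0.01872635819017887) [ 497.6 -286.7  110.8]
mid [224. 120.] 8668 ((561.46630859375, -286.411865234375), (208.76927185058594, 94.25916290283203), 10.218794822692871) [ 555.2 -276.    66. ]
mid [311. 333.] 470 ((664.2842407226562, -575.7153930664062), (116.499267578125, 3.546311378479004), 16.994203567504883) [ 671.4 -573.4   68.3]
[-5.69957328e-01  6.10390906e-01  9.86241763e-01  2.63209450e-05
  1.54468121e+00 -5.70973887e-01]
```

View pics/d.png

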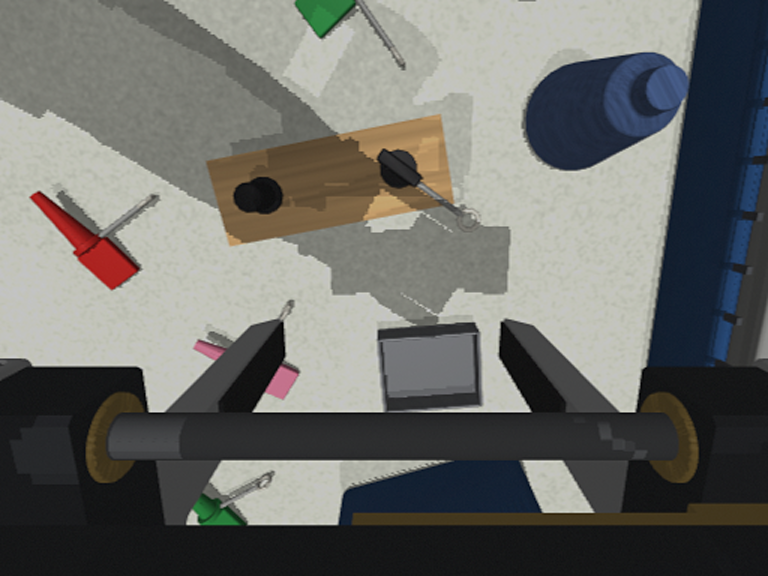

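The plain peg is at (258,195) and the winged peg at (400,170), with its arm going right and down to the eyelet at (468,218). Wing top is (604.6,-266.6), z 113 (expected 113), with arm yaw ≈ -0.613. Now I'll go above it with jaw yaw 0.958.

```bash
python3 -m handwheel '[[[0,1,-19],0],[[0,1,-19],0],[[0,1,-19],0],[[0,1.5,-18],0],[[15,0,0],-0.16],[[15,0,0],-0.16],[[15,0,0],-0.16],[[15,0,0],-0.16],[[15,0,0],-0.16],[[15,0,0],-0.158]]' 
python3 -m handwheel '[[[10,0,0],0],[[10,0,0],0],[[10,0,0],0],[[10,0,0],0],[[0,0,0],0],[[0,0,0],0],[[0,0,0],0],[[0,0,0],0],[[0,0,0],0],[[0,0,0],0]]' 
python3 - <<'E'
from h import *
s=manip.read_state();M=R.from_euler('xyz',s['eef_rot']).as_matrix(); print(s['joints'],M[:,1],s['eef_pos'])
print('to go tool',M.T@(np.array([604.6,-266.6,86])-s['eef_pos']))
c=shot('wrist');save(c,'pics/e.png',s=1.2)
E
```

```text
clock: 6.75
eef_pos: [604.6, -266.1, 166.0]
eef_rot: [0.386, 1.571, -0.221]
wrist_force: [0.4, 0.2, -0.5]
finger_gap: 93.9
clock: 8.0
eef_pos: [604.5, -267.0, 126.5]
eef_rot: [0.195, 1.571, -0.417]
wrist_force: [-0.8, 0.8, -0.4]
finger_gap: 93.9
[-4.71378703e-01  6.23840760e-01  1.26643769e+00  1.30752564e-06
  1.25129122e+00 -1.42933328e+00] [5.75194715e-01 8.18016528e-01 4.46921064e-06] [ 604.47861089 -267.02326399  126.48412603]
to go tool [40.48412463  0.41587838 -0.14507493]
```

View pics/e.png

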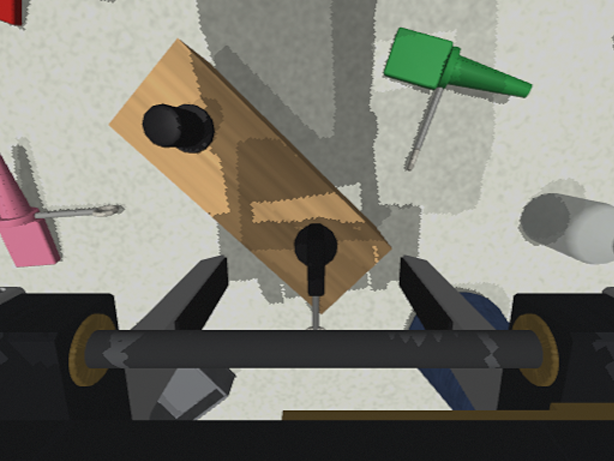

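The wing at (316,270) is centred between the fingers and square to them. I'll descend and grip.

```bash
python3 -m handwheel '[[[10,0,0],0],[[10,0.4,0],0],[[10,0,0],0],[[10,0,0],0],[[0,0,0],0],[[0,0,0],0],[[0,0,0],0],[[0,0,0],0],[[0,0,0],0],[[0,0,0],0]]' 
python3 -m handwheel '[[[0,0,0],0],[[0,0,0],0],[[0,0,0],0],[[0,0,0],0],[[0,0,0],0],[[0,0,0],0],[[0,0,0],0],[[0,0,0],0],[[0,0,0],0],[[0,0,0],0]]' 255 60
```

```text
clock: 9.3
eef_pos: [604.8, -266.7, 86.5]
eef_rot: [0.053, 1.571, -0.56]
wrist_force: [0.1, -0.3, -0.6]
finger_gap: 94.0
clock: 10.55
eef_pos: [604.7, -266.7, 86.5]
eef_rot: [0.606, 1.571, -0.006]
wrist_force: [-0.6, 0.0, -0.2]
finger_gap: 9.5
```

```bash
python3 -m handwheel '[[[-8,0,0],0],[[-12,0,0],0],[[-16,0,0],0],[[-16,0,0],0],[[-16,0,0],0],[[-16,0,0],0],[[-16,0,0],0],[[-16,0,0],0],[[-14,0,0],0],[[0,0,0],0]]' 
python3 -m handwheel '[[[0,0,0],0],[[0,25,-16.5],0],[[0,42,-28],0],[[0,48,-32],0],[[0,50,-33],0],[[0,50,-33],0],[[0,50,-33],0],[[0,46,-31],0],[[0,30,-20],0],[[0,13.3,-8.8],0]]'
python3 -m handwheel '[[[0,0,0],0.1],[[0,0,0],0.17],[[0,0,0],0.17],[[0,0,0],0.17],[[0,0,0],0.17],[[0,0,0],0.17],[[0,0,0],0.17],[[0,0,0],0.17],[[0,0,0],0.17],[[0,0,0],0.17]]'
python3 -m handwheel '[[[0,0,0],0.17],[[0,0,0],0.17],[[0,0,0],0.17],[[0,0,0],0.106],[[0,0,0],0.1],[[0,0,0],0],[[0,0,0],0],[[0,0,0],0],[[0,0,0],0],[[0,0,0],0]]'
python3 - <<'E'
from h import *
s=manip.read_state();M=R.from_euler('xyz',s['eef_rot']).as_matrix(); print(s['joints'],np.arctan2(M[1,1],M[0,1]),s['eef_pos'])
for n in ['scene','side','wrist']:
  c=shot(n)
  p=pts(c,np.ones((384,512),bool)); v,u=np.nonzero(c['z_map']>0)
  px=c['pixels'][v,u].astype(int)
  k=(np.hypot(p[:,0]-616,p[:,1]-158.5)<80)&(p[:,2]>136)&(p[:,2]<202)&(px.max(1)<60)
  a=p[k]; print(n,k.sum(),[(z,a[(a[:,2]>z)&(a[:,2]<z+10)].mean(0).round(1) if ((a[:,2]>z)&(a[:,2]<z+10)).sum() else None) for z in range(136,200,10)])
  save(c,f'pics/f_{n}.png',s=1.5)
  if n!='wrist':
    uu=(int(np.median(u[k])),int(np.median(v[k]))) if k.sum() else (256,192)
    x,y=max(uu[0]-70,0),max(uu[1]-50,0); print(x,y); save(c,f'pics/fc_{n}.png',(x,y,x+140,y+105),3)
a=[cv2.imread(f'pics/fc_{n}.png') for n in ['scene','side']]
cv2.imwrite('pics/fc.png',np.hstack([cv2.resize(i,(400,300)) for i in a]))
E
```

```text
clock: 11.8
eef_pos: [605.0, -266.8, 217.7]
eef_rot: [0.148, 1.569, -0.465]
wrist_force: [-0.1, -0.2, -0.4]
finger_gap: 9.5
clock: 13.05
eef_pos: [615.6, 160.2, 215.7]
eef_rot: [-2.389, 1.57, -3.0]
wrist_force: [-0.6, -1.3, -1.5]
finger_gap: 9.8
clock: 14.3
eef_pos: [616.1, 157.4, 215.9]
eef_rot: [-0.515, 1.57, -2.764]
wrist_force: [0.9, 0.1, -0.6]
finger_gap: 9.6
clock: 15.55
eef_pos: [616.0, 158.5, 216.5]
eef_rot: [-3.089, 1.571, 0.236]
wrist_force: [-0.8, -0.0, -0.8]
finger_gap: 9.7
[1.94299633e-01 4.95030732e-01 1.25117566e+00 2.55950675e-06
 1.39532605e+00 1.58192031e+00] -1.3876211282845736 [616.01500551 158.52337087 216.4750551 ]
scene 49 [(136, array([620.6, 161.2, 145.2])), (146, array([620.9, 162. , 151.2])), (156, array([621.8, 164. , 162. ])), (166, array([622.4, 164. , 172. ])), (176, array([623.1, 164.7, 181.2])), (186, array([624.3, 165.3, 188.6])), (196, array([624.5, 168.7, 199.1]))]
224 170
side 31 [(136, None), (146, array([611.1, 150.4, 152.1])), (156, array([611.7, 152.9, 161.3])), (166, array([611.1, 153. , 170.1])), (176, array([610. , 150.1, 181.4])), (186, array([608.3, 151.7, 190.6])), (196, array([611.5, 149. , 199.2]))]
161 81
wrist 205 [(136, array([620.5, 158.9, 144.5])), (146, array([621.4, 159.1, 151.9])), (156, array([622.4, 159.8, 160.7])), (166, array([623.5, 159.6, 168.2])), (176, None), (186, None), (196, array([626.3, 159.3, 200.7]))]
```

View pics/fc.png

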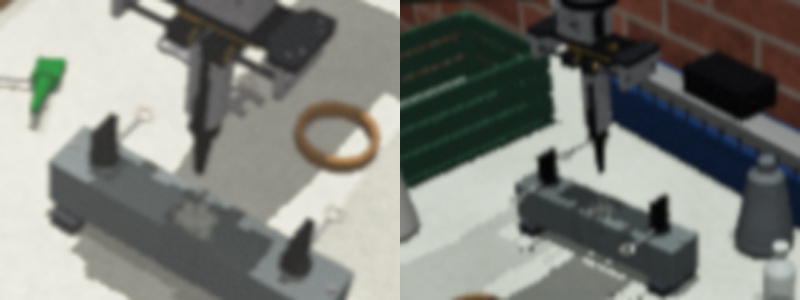

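View pics/f_wrist.png

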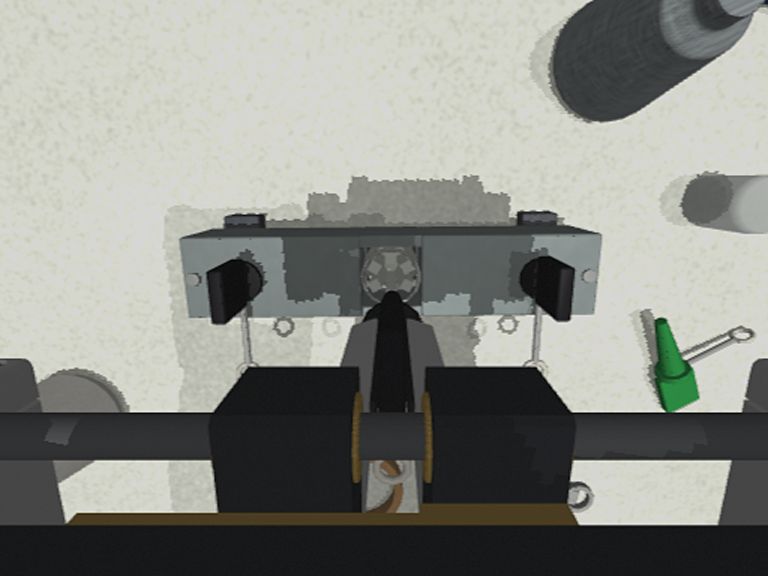

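The shank tip is at (390,295) in the wrist view, hanging straight just in front of the bush at (390,272). The neighbours' arms are parallel to ours. I'll refine the bush position from both neighbour tops.

```bash
python3 - <<'E'
from h import *
c=shot('wrist');p=pts(c,np.ones((384,512),bool)); v,u=np.nonzero(c['z_map']>0);px=c['pixels'][v,u].astype(int)
k=(p[:,2]>129)&(p[:,2]<138)&(abs(np.hypot(p[:,0]-616,p[:,1]-158.5)-105)<25)&(px.max(1)<80)
T=[]
for s in (1,-1):
  a=p[k&(s*(p[:,1]-158.5)>0)]; r=cv2.minAreaRect(a[:,:2].astype(np.float32)); print(len(a),r); T.append(r[0])
T=np.array(T);print('mid',T.mean(0),'yaw',np.arctan2(*(-(T[0]-T[1])*[1,-1])),np.hypot(*(T[0]-T[1])))
M=np.zeros((384,512),bool);k=(abs(p[:,2]-80)<8)&(np.hypot(p[:,0]-616,p[:,1]-158.5)<24)&(px.min(1)>110)&(px.max(1)-px.min(1)<12);a=p[k]
print(len(a),cv2.minEnclosingCircle(a[:,:2].astype(np.float32)),a.mean(0))
E
```

```text
421 ((596.2222900390625, 261.5010070800781), (33.163089752197266, 9.661164283752441), 9.659896850585938)
447 ((635.8582763671875, 56.59878921508789), (33.00739669799805, 10.208600997924805), 12.000540733337402)
mid [616.0402832  159.04989815] yaw 0.1910785788967775 208.70057570163823
201 ((613.4478149414062, 158.3339080810547), 19.122398376464844) [618.74577296 159.29699767  78.50859295]
```

```bash
python3 -m handwheel '[[[8,0,0],0],[[10,0,0],0],[[10,0,0],0],[[10,0,0],0],[[6,0,0],0],[[0,0,0],0],[[0,0,0],0],[[0,0,0],0],[[0,0,0],0],[[0,0,0],0]]'
```

```text
clock: 17.0
eef_pos: [616.0, 158.5, 172.5]
eef_rot: [3.037, 1.571, 0.078]
wrist_force: [0.1, -0.6, -1.5]
finger_gap: 9.6
```

```bash
python3 -m handwheel '[[[6,-0.4,0],0],[[6,0,0],0],[[6,0,0],0],[[6,0,0],0],[[6,0,0],0],[[6,0,0],0],[[6,0,0],0],[[6,0,0],0],[[2,0,0],0],[[0,0,0],0]]'; python3 -c "
from h import *;print(manip.read_state()['wrist_force'],manip.read_state()['moment'])"
```

```text
clock: 18.25
eef_pos: [615.9, 158.9, 122.4]
eef_rot: [0.269, 1.571, -2.69]
wrist_force: [0.3, -0.7, -0.4]
finger_gap: 9.5
[ 0.25782204 -0.69591493 -0.4368107 ] [0.04303477 0.04411954 0.02035321]
```

```bash
python3 -m handwheel '[[[1,0,0],0],[[1,0,0],0],[[1,0,0],0],[[1,0,0],0],[[1,0,0],0],[[0,0,0],0],[[0,0,0],0],[[0,0,0],0],[[0,0,0],0],[[0,0,0],0]]'
```

```text
clock: 19.5
eef_pos: [615.9, 158.9, 117.5]
eef_rot: [-1.648, 1.571, 1.676]
wrist_force: [-0.1, 0.6, -1.0]
finger_gap: 10.0
```

```bash
python3 -m handwheel '[[[0.5,0,0],0],[[0.5,0,0],0],[[0.5,0,0],0],[[0.5,0,0],0],[[0,0,0],0],[[0,0,0],0],[[0,0,0],0],[[0,0,0],0],[[0,0,0],0],[[0,0,0],0]]'
```

```text
clock: 20.75
eef_pos: [615.9, 158.9, 115.4]
eef_rot: [-0.157, 1.571, -3.115]
wrist_force: [-1.1, 1.1, -0.9]
finger_gap: 9.9
```

```bash
python3 -m handwheel '[[[0.5,0,0],0],[[0.5,0,0],0],[[0.5,0,0],0],[[0.5,0,0],0],[[0,0,0],0],[[0,0,0],0],[[0,0,0],0],[[0,0,0],0],[[0,0,0],0],[[0,0,0],0]]'
```

```text
clock: 22.0
eef_pos: [615.9, 158.9, 113.4]
eef_rot: [-0.19, 1.571, 3.135]
wrist_force: [-2.3, 1.5, 1.2]
finger_gap: 9.8
```

```bash
python3 -m handwheel '[[[0.5,0,0],0],[[0.5,0,0],0],[[0.5,0,0],0],[[0,0,0],0],[[0,0,0],0],[[0,0,0],0],[[0,0,0],0],[[0,0,0],0],[[0,0,0],0],[[0,0,0],0]]'
```

```text
clock: 23.25
eef_pos: [615.9, 158.9, 111.9]
eef_rot: [-0.475, 1.571, 2.85]
wrist_force: [-3.9, 2.1, 2.8]
finger_gap: 9.7
```

```bash
python3 -m handwheel '[[[0,-0.15,0.2],0],[[0,-0.15,0.2],0],[[0,0,0],0],[[0,0,0],0],[[0.5,0,0],0],[[0.5,0,0],0],[[0,0,0],0],[[0,0,0],0],[[0,0,0],0],[[0,0,0],0]]'
```

```text
clock: 24.5
eef_pos: [615.5, 159.1, 110.9]
eef_rot: [0.929, 1.571, -2.03]
wrist_force: [-1.1, 1.1, -0.4]
finger_gap: 9.2
```

```bash
python3 -m handwheel '[[[0.5,-0.1,0.1],0],[[0.5,0,0],0],[[0.5,0,0],0],[[0,0,0],0],[[0,0,0],0],[[0,0,0],0],[[0,0,0],0],[[0,0,0],0],[[0,0,0],0],[[0,0,0],0]]'
```

```text
clock: 25.75
eef_pos: [615.4, 159.2, 109.4]
eef_rot: [0.237, 1.571, -2.721]
wrist_force: [-1.2, -0.3, 1.9]
finger_gap: 10.2
```

```bash
python3 -m handwheel '[[[0.5,0,0],0],[[0.5,0,0],0],[[0,0,0],0],[[0,0,0],0],[[0,0,0],0],[[0,0,0],0],[[0,0,0],0],[[0,0,0],0],[[0,0,0],0],[[0,0,0],0]]'
```

```text
clock: 27.0
eef_pos: [615.4, 159.2, 108.5]
eef_rot: [-2.708, 1.571, 0.617]
wrist_force: [-1.6, 0.9, 4.2]
finger_gap: 9.8
```

```bash
python3 -m handwheel '[[[0.4,-0.05,0.12],0],[[0.4,0,0],0],[[0.4,0,0],0],[[0.3,0,0],0],[[0,0,0],0],[[0,0,0],0],[[0,0,0],0],[[0,0,0],0],[[0,0,0],0],[[0,0,0],0]]'; python3 -c "
from h import *;print(manip.read_state()['wrist_force'],manip.read_state()['moment'],manip.read_state()['joints'])"
```

```text
clock: 28.25
eef_pos: [615.4, 159.2, 107.4]
eef_rot: [3.119, 1.57, 0.16]
wrist_force: [-3.8, -0.1, 8.4]
finger_gap: 9.7
[-3.80362751 -0.08889435  8.44764373] [ 0.09715126  0.81474616 -0.03706876] [ 1.95594124e-01  5.88731895e-01  1.36941657e+00 -2.46319499e-05
  1.18279523e+00  1.58360134e+00]
```

```bash
python3 -m handwheel '[[[0.3,0,0.25],0],[[0.3,0,0],0],[[0,0,0],0.15],[[0,0,0],0.15],[[0.1,0,0],0.15],[[0.1,0,0],0.15],[[0.1,0,0],-0.15],[[0.1,0,0],-0.15],[[0.1,0,0],-0.15],[[0.1,0,0],-0.15]]'; python3 -c "
from h import *;print(manip.read_state()['wrist_force'],manip.read_state()['moment'],manip.read_state()['joints'])"
```

```text
clock: 29.5
eef_pos: [615.3, 159.2, 106.0]
eef_rot: [-3.1, 1.57, 0.229]
wrist_force: [-1.7, 0.3, 4.6]
finger_gap: 9.6
[-1.67054779  0.34288009  4.61994165] [ 0.20733083  0.35090163 -0.10005043] [1.95528408e-01 5.89894966e-01 1.37120025e+00 2.92935584e-05
 1.17969045e+00 1.57878199e+00]
```

```bash
python3 -m handwheel '[[[0.2,0,0.1],-0.15],[[0.2,0,0],-0.15],[[0.2,0,0],-0.15],[[0.2,0,0],-0.15],[[0.1,0,0],0.15],[[0.1,0,0],0.15],[[0.1,0,0],0.15],[[0.1,0,0],0.15],[[0,0,0],0.15],[[0,0,0],0.15]]'; python3 -c "
from h import *;print(manip.read_state()['wrist_force'],manip.read_state()['moment'],manip.read_state()['joints'])"
```

```text
clock: 30.75
eef_pos: [615.2, 159.3, 105.0]
eef_rot: [-2.776, 1.57, 0.244]
wrist_force: [-1.4, 2.3, 6.0]
finger_gap: 9.6
[-1.42056091  2.25896577  5.98055253] [0.40025489 0.36440249 0.11384564] [1.95671905e-01 5.90839215e-01 1.37229726e+00 6.04800422e-05
 1.17729802e+00 1.88841959e+00]
```

```bash
python3 -m handwheel '[[[0.2,0,0.1],0.15],[[0.2,0,0],0.15],[[0.2,0,0],-0.15],[[0.2,0,0],-0.15],[[0.2,0,0],-0.15],[[0.2,0,0],-0.15],[[0.1,0,0],-0.15],[[0.1,0,0],-0.15],[[0,0,0],-0.15],[[0,0,0],-0.15]]'; python3 -c "
from h import *;print(manip.read_state()['wrist_force'],manip.read_state()['moment'],manip.read_state()['joints'])"
```

```text
clock: 32.0
eef_pos: [615.3, 159.1, 103.9]
eef_rot: [2.441, 1.569, 0.087]
wrist_force: [-1.0, -0.1, 8.6]
finger_gap: 10.1
[-0.97475322 -0.11606908  8.58371968] [-0.04442314  0.3596699  -0.13862748] [ 1.95456144e-01  5.91882942e-01  1.37340736e+00 -1.88958317e-04
  1.17469965e+00  9.78882079e-01]
```

```bash
python3 -m handwheel '[[[0.2,0,0],0.15],[[0.2,0,0],0.15],[[0.2,0,0],0.15],[[0.2,0,0],0.15],[[0.1,0,0],0.15],[[0.1,0,0],0.15],[[0.1,0,0],0.15],[[0.1,0,0],0.15],[[0,0,0],-0.15],[[0,0,0],-0.15]]'; python3 -c "
from h import *;print(manip.read_state()['wrist_force'],manip.read_state()['moment'],manip.read_state()['joints'])"
```

```text
clock: 33.25
eef_pos: [615.3, 159.3, 102.8]
eef_rot: [-2.775, 1.569, 0.254]
wrist_force: [-2.4, 0.7, 8.8]
finger_gap: 9.5
[-2.35318466  0.7049339   8.78277675] [ 0.34681549  0.66872808 -0.17498026] [1.95640733e-01 5.93012085e-01 1.37418990e+00 1.10670375e-04
 1.17265168e+00 1.87907304e+00]
```

```bash
python3 - <<'E'
from h import *
c=shot('wrist'); save(c,'pics/g.png',s=1.5)
for n in ['scene','side']:
  c=shot(n); K=np.array(c['mtx']); q=rot(c).T@(np.array([616,159,90])-c['xyz']); u=int(K[0,0]*q[0]/-q[2]+K[0,2]); v=int(-K[1,1]*q[1]/-q[2]+K[1,2])
  save(c,f'pics/gc_{n}.png',(u-50,v-40,u+50,v+35),4)
  for t in ['eyelet','peg']:
    for r in manip.cut_out(t,n):
      a=pts(c,r['region']); 
      if len(a) and abs(np.median(a,0)[1]-159)<60: print(n,t,r['confidence'],r['centre'],np.median(a,0),np.percentile(a,2,0),np.percentile(a,98,0))
cv2.imwrite('pics/gc.png',np.hstack([cv2.imread(f'pics/gc_{n}.png') for n in ['scene','side']]))
E
```

```text
scene eyelet 0.42 [289.9, 240.6] [629.1405872  162.86694208 100.79546709] [616.01532715 153.6687745   80.57272198] [634.42679796 173.53509049 130.00853511]
scene peg 0.54 [288.0, 242.4] [627.90732983 163.25495457 100.28598327] [611.76983716 153.34414665  73.90316911] [634.41033843 173.82678838 129.49665466]
side eyelet 0.62 [226.8, 153.9] [601.15542909 154.11636918  86.29361006] [544.20084105 144.02342936  43.36989674] [617.51997178 214.3406404  127.55624005]
```

View pics/gc.png

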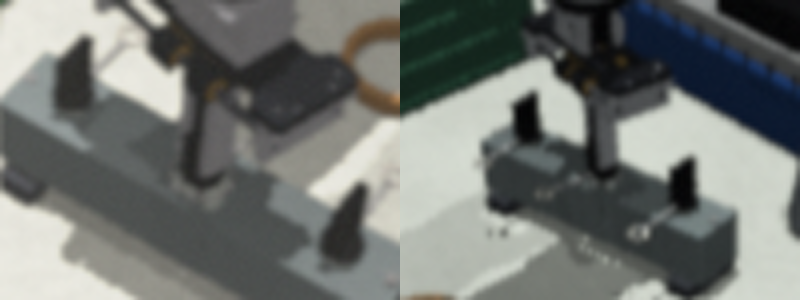

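View pics/g.png

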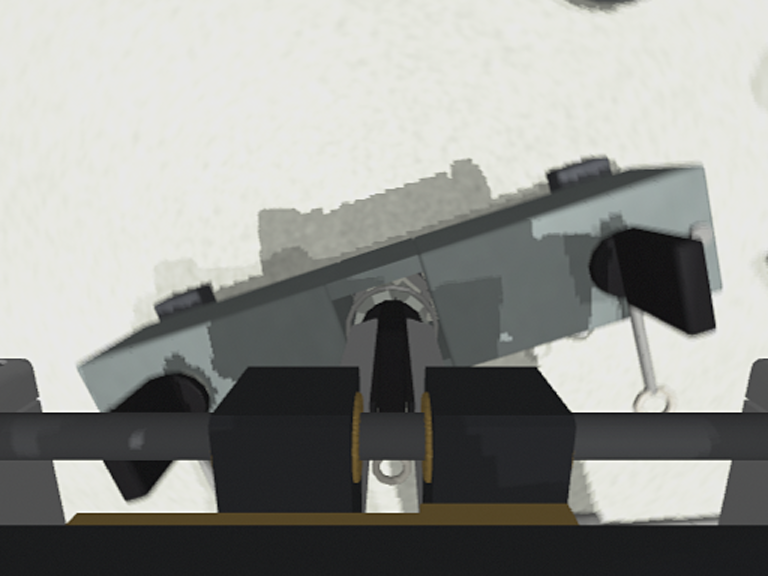

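The peg's arm at (390,468) is square to the gripper, so there is no slip. The collar is down near bar level, so the bush is set low. I'll keep twisting and build up to about 13 N.

```bash
python3 -m handwheel '[[[0.3,0,0.1],-0.15],[[0.3,0,0],-0.15],[[0.2,0,0],-0.15],[[0.2,0,0],-0.15],[[0.2,0,0],-0.15],[[0.1,0,0],-0.15],[[0.1,0,0],0.15],[[0.1,0,0],0.15],[[0,0,0],0.15],[[0,0,0],0.15]]'; python3 -c "
from h import *;print(manip.read_state()['wrist_force'],manip.read_state()['moment'],manip.read_state()['joints'])"
```

```text
clock: 34.85
eef_pos: [615.3, 159.2, 101.6]
eef_rot: [3.071, 1.569, 0.107]
wrist_force: [-2.3, 0.5, 13.1]
finger_gap: 9.7
[-2.33979612  0.50950157 13.1235476 ] [0.31295652 0.8699434  0.23769625] [ 1.95637208e-01  5.94116721e-01  1.37540954e+00 -1.93684634e-04
  1.17005322e+00  1.58844862e+00]
```

```bash
python3 -m handwheel '[[[0.2,0,0.1],0.15],[[0.2,0,0],0.15],[[0.1,0,0],0.15],[[0.1,0,0],0.15],[[0.1,0,0],-0.15],[[0.1,0,0],-0.15],[[0.1,0,0],-0.15],[[0.1,0,0],-0.15],[[0,0,0],0],[[0,0,0],0]]'; python3 -c "
from h import *;s=manip.read_state();M=R.from_euler('xyz',s['eef_rot']).as_matrix();print(s['wrist_force'],s['moment'],s['joints'],np.arctan2(M[1,1],M[0,1]),M[:,0])"
```

```text
clock: 36.1
eef_pos: [615.4, 159.2, 100.8]
eef_rot: [3.038, 1.568, 0.079]
wrist_force: [-1.8, 0.1, 13.4]
finger_gap: 9.8
[-1.79321089  0.08869058 13.43757654] [0.06477631 0.69665411 0.11541182] [ 1.95605251e-01  5.94884306e-01  1.37623894e+00 -3.19054777e-04
  1.16796133e+00  1.58357758e+00] -1.387847949669789 [ 2.51731175e-03  1.99555407e-04 -9.99996812e-01]
```

```bash
python3 - <<'E'
from h import *
c=shot('wrist'); save(c,'pics/i.png',s=1.5)
p=pts(c,np.ones((384,512),bool)); th=0.187
d=p-np.array([615.7,159.1,0]); bx=d[:,0]*np.cos(th)+d[:,1]*np.sin(th); by=-d[:,0]*np.sin(th)+d[:,1]*np.cos(th)
for o in (-105,0,105):
  k=(abs(by-o)<14)&(bx<-35)&(bx>-85)&(p[:,2]>65)&(p[:,2]<110)
  print(o,k.sum(),np.c_[bx,by,p[:,2]][k].mean(0).round(1) if k.any() else '',np.percentile(p[k,2],[10,50,90]).round(1) if k.any() else '', (by[k].min(),by[k].max()) if k.any() else '')
k=(abs(by)<16)&(bx>0)&(bx<25)&(p[:,2]>60)&(p[:,2]<130)
q=np.c_[bx,by,p[:,2]][k]
for x in range(0,25,3): 
  m=(q[:,0]>=x)&(q[:,0]<x+3)&(abs(q[:,1])<4); print(x,m.sum(),np.median(q[m,2]) if m.any() else '')
E
```

```text
-105 370 [ -68.6 -104.4   90.8] [89.5 91.  91.9] (np.float64(-114.24336568915867), np.float64(-95.27826178459081))
0 231 [-72.7   0.4  84.2] [83.2 84.2 85.1] (np.float64(-9.034635441566094), np.float64(9.504577319134185))
105 393 [-69.6 104.   90.9] [89.6 91.  92. ] (np.float64(94.61116095589664), np.float64(114.05691448084768))
0 79 127.86210744946774
3 78 127.99915071153617
6 79 127.9156582177859
9 81 127.83764887609462
12 102 127.71181469460173
15 367 110.92214946673099
18 38 81.47963087732569
21 38 80.52352032469705
24 18 80.57686988619629
```

View pics/i.png

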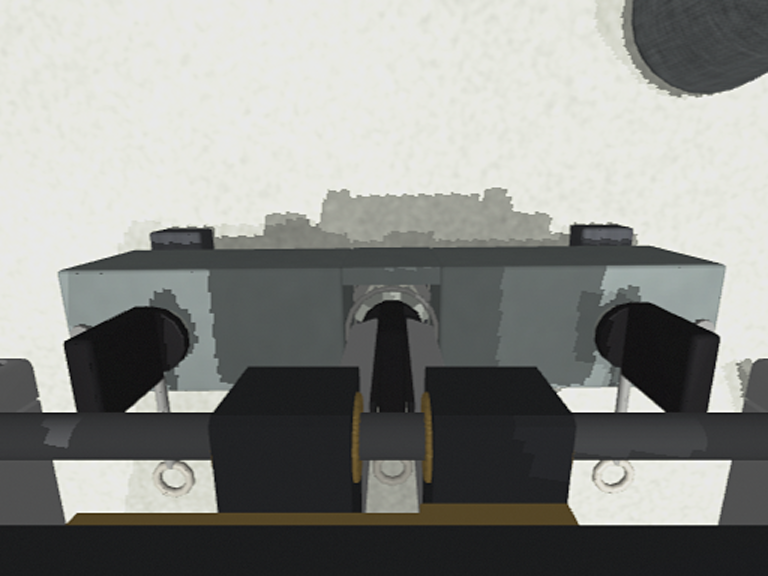

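Wing top z 127.9 means the tip is at 23.9, which matches no slip. The eyelet is 6.7 mm lower than the neighbours', so the peg is at least 4.5 mm past first touch even if the bush sits 5 mm low. The eyelet at (393,468) lies on the bar's -x line (0.4 mm off). Now I'll unload, then release.

```bash
python3 -m handwheel '[[[-0.2,0,0],0],[[-0.2,0,0],0],[[-0.2,0,0],0],[[-0.2,0,0],0],[[-0.2,0,0],0],[[0,0,0],0],[[0,0,0],0],[[0,0,0],0],[[0,0,0],0],[[0,0,0],0]]'; python3 -c "
from h import *;s=manip.read_state();print(s['wrist_force'],s['moment'])"
```

```text
clock: 37.4
eef_pos: [615.2, 159.2, 101.2]
eef_rot: [3.069, 1.569, 0.11]
wrist_force: [-0.5, -0.1, 8.7]
finger_gap: 9.8
[-0.50930753 -0.08414138  8.73699551] [0.07708364 0.25527895 0.05753151]
```

```bash
python3 -m handwheel '[[[-0.2,0,0],0],[[-0.2,0,0],0],[[-0.2,0,0],0],[[-0.2,0,0],0],[[-0.2,0,0],0],[[0,0,0],0],[[0,0,0],0],[[0,0,0],0],[[0,0,0],0],[[0,0,0],0]]'
```

```text
clock: 38.65
eef_pos: [615.0, 159.1, 101.6]
eef_rot: [3.062, 1.57, 0.103]
wrist_force: [5.9, 0.4, 3.5]
finger_gap: 9.8
```

```bash
python3 -m handwheel '[[[-0.1,0,0],0],[[-0.1,0,0],0],[[0,0,0],0],[[0,0,0],0],[[0,0,0],0],[[0,0,0],0],[[0,0,0],0],[[0,0,0],0],[[0,0,0],0],[[0,0,0],0]]' 140 20; python3 -m handwheel '[[[0,0,0],0],[[0,0,0],0],[[-6,0,0],0],[[-10,0,0],0],[[-10,0,0],0],[[-10,0,0],0],[[-10,0,0],0],[[-10,0,0],0],[[-6,0,0],0],[[0,0,0],0]]'
```

```text
clock: 39.9
eef_pos: [614.6, 159.1, 101.6]
eef_rot: [-2.178, 1.571, 1.146]
wrist_force: [-0.9, 0.3, 0.4]
finger_gap: 42.1
clock: 41.15
eef_pos: [614.7, 159.2, 164.1]
eef_rot: [-3.113, 1.57, 0.211]
wrist_force: [-0.4, -0.4, 0.1]
finger_gap: 42.5
```

```bash
python3 -m handwheel '[[[-10,0,0],0],[[-10,0,0],0],[[-10,0,15],0],[[-10,0,20],0],[[0,0,20],0],[[0,0,15],0],[[0,0,0],0],[[0,0,0],0],[[0,0,0],0],[[0,0,0],0]]'
python3 - <<'E'
from h import *
c=shot('wrist'); save(c,'pics/j.png',s=1.5)
p=pts(c,np.ones((384,512),bool)); v,u=np.nonzero(c['z_map']>0); th=0.187
d=p-np.array([616,159,0]); bx=d[:,0]*np.cos(th)+d[:,1]*np.sin(th); by=-d[:,0]*np.sin(th)+d[:,1]*np.cos(th)
for o in (-105,0,105):
  k=(abs(by-o)<20)&(bx<-45)&(bx>-95)&(p[:,2]>65)&(p[:,2]<110)
  print('eye',o,k.sum(),np.c_[bx,by,p[:,2]][k].mean(0).round(1) if k.any() else '')
  k=(abs(by-o)<20)&(abs(bx)<30)&(p[:,2]>123)&(p[:,2]<140)
  if k.any(): print('top',np.median(p[k,2]),cv2.minAreaRect(np.c_[bx,by][k].astype(np.float32)))
E
```

```text
clock: 42.4
eef_pos: [546.0, 146.5, 203.4]
eef_rot: [0.005, 1.57, -2.954]
wrist_force: [0.2, -0.2, -0.5]
finger_gap: 42.5
eye -105 281 [ -64.6 -104.5   91.1]
top 133.898780176527 ((-0.22226333618164062, -104.45249938964844), (10.854717254638672, 33.81327438354492), 89.15681457519531)
eye 0 258 [-64.9  -0.4  85.7]
top 128.7556284957647 ((-0.4509849548339844, 0.05034637451171875), (9.169828414916992, 32.55916213989258), 89.66121673583984)
eye 105 284 [-65.3 104.3  91.2]
top 134.07942149138594 ((-0.8356552124023438, 104.46598052978516), (10.365574836730957, 33.899375915527344), 89.4421157836914)
```

View pics/j.png

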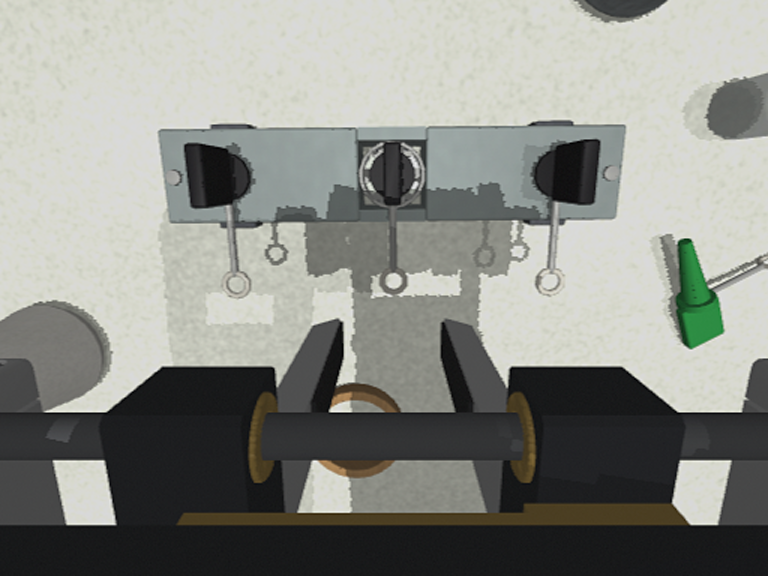

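The released peg stands upright at (393,175), and its arm (eyelet at (393,282)) is parallel to its neighbours'. I'm handing in.

```bash
python3 -c "
from h import *;print(manip.sign_off())"
```

```text
the job is handed in; nothing more can be done
None
```

I took the guide peg from the rack and set it in the bush. I pressed while twisting it about ±0.6 rad, roughly 5 rad in all, then eased the load, let go and backed off. The job was handed in at about 42 s of the 72 s allowed.

**Checks that passed**
- **Position:** after release the wing top was within 0.5 mm of the bush's axis and the arm was parallel to its neighbours'. The eyelet was 0.4 mm off the bar's -x line.
- **Depth:** the wing top read 128.8 mm, so the tip was about 24.8 mm above the table. Even with the bush at its lowest allowed setting, that is about 5 mm past first touch (2 mm needed).
- **Force:** the highest downward push I read was about 13.4 N.

**Checks that disagreed or could not be made**
- **Off-centre entry:** on the way in the peg first touched one side of the bush, with about 4 N sideways. I shifted it about 1 mm in all to correct this.
- **Twisting torque:** I read at most about 0.24 N m, below the expected 0.3 to 0.5 N m. The push was also mostly under 12 N until the last cycle.
- **Not measured directly:** I could not read the spread of the bush segments, so "wedged" rests on the depth. I read forces only at the end of each move, so a brief higher push could have gone unseen.
- **Bystanders:** I did not re-measure them one by one. I noticed no contact or displacement in the views I took.

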